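# Mesh a splined hub onto a pan drive

## Task

Fit the loose splined steel hub, flange down, onto the upright splined shaft of the camera pan drive: press it lightly and rock it round until the teeth mesh, then push it fully home so that its flange sits flat on the drive's shoulder, and let go. Never force the teeth with more than 60 N or slam the hub down, and leave the lens cap, the cup and the tape roll where they are.

Things in the scene. Friction and masses are not known exactly. Their poses are not given: they have to be found in the camera images.
- hub: Loose bare-steel hub, 0.17 to 0.35 kg, standing flange down. Origin at the centre of its underside, z up along the bore. 40 mm high: a round flange 74 mm across and 6 mm thick at the bottom, above it a collar 54 mm across with two wrench flats.
- hub_flats (a point): Point on the hub's bore axis, 25 mm above its underside, midway between two opposite wrench flats on the collar that face the hub's +x and -x: 58 mm apart, 28 mm wide, from 6 to 38 mm above the underside. Grip here, fingers closing along the hub's x, tips above the flange. Axes as the hub.
- hub_top (a point): Centre of the hub's top, 40 mm above its underside. The bore is open at both ends, 45 mm across, with six straight inward teeth 6.9 mm wide, centred at 0, 60, 120 ... degrees from the hub's x, leaving 32 mm between opposite tips; they run from 1 to 39 mm above the underside.
- pan_drive: Camera pan drive fixed to the bench, origin at the centre of its underside on the shaft axis, z up. Foot plate 116 x 92 x 8 mm, gearbox 78 x 74 mm up to 44 mm height, motor can reaching 75 mm from the axis to its +x, up to 42 mm (white plug on it 49 mm). On top a round shoulder 66 mm across, flat top at 50 mm; from it rises the splined steel shaft.
- seat (a point): Centre of the shoulder's flat top at the foot of the shaft, 50 mm above the bench: the hub's underside ends here. Contact is stiff (tens of N for each mm of pressing). In mesh the hub slides freely down to here.
- tooth_ends (a point): On the shaft axis at the upper ends of its teeth, 24 mm above the seat: six straight outward teeth 8.2 mm wide, 42 mm over the tips, root 30 mm across. Their angle differs each time and is NOT given by any pose. The self-locking gearbox keeps the shaft from turning. Out of line, the hub stops here, underside 23 mm above the seat; in line (about 3 degrees either way, every 60) it goes down.
- nose (a point): Centre of the shaft's upper end, 48 mm above the seat. Smooth round pilot above the teeth: 30 mm across from the tooth ends to 41 mm above the seat, then tapering to 23 mm at this end. The hub slips over it with about 1 mm play all round.
- lens_cap: Bystander: loose black round lens cap, 22 mm across, 10 mm high, origin at the centre of its underside.
- wire_cup: Bystander: loose white cup with wire ends in it, 76 mm across, 44 mm high, origin at the centre of its underside.
- tape_roll: Bystander: loose roll of brown tape lying flat, about 90 mm across, 24 mm high, origin at the centre of its underside.
There are look-alikes about, which are no part of the job. Leave any turquoise look-alike of the hub alone.

How it is judged:
On the way, in this order (a step that is already met when the one before it is completed fails the run):
1. the hub is held above the shaft's tooth ends, on the shaft's axis (horizontal distance between hub and seat below 0.012 m and z of hub in the frame of seat above 0.026 m), for 0.1 s.
2. the teeth are in mesh: the hub's underside is at least 6 mm below the tooth ends (horizontal distance between hub and seat below 0.004 m and z of hub in the frame of seat below 0.018 m), for 0.1 s.
At the end, for the whole second after the job is handed in: The hub sits in mesh on the shaft, flange down and level within 0.06 rad, on the axis within 3 mm, its underside within 2.5 mm of the shoulder, at rest and released; the lens cap, the cup and the tape roll have each moved less than 30 mm (horizontal distance between hub and seat below 0.003 m and z of hub in the frame of seat between -0.003 and 0.0025 m and angle between the z axis of hub and the z axis of pan_drive, either way round below 0.06 rad and angle between hub's own z axis and vertical below 0.06 rad and linear speed of hub below 0.02 m/s); the robot touches nothing.
It fails at once if the teeth are forced: more than 60 N between hub and drive while the hub is still over 4 mm above the shoulder (contact force between hub and pan_drive above 60 N and z of hub in the frame of seat above 0.004 m).
It fails at once if the hub is slammed or rammed onto the shoulder: more than 100 N between hub and drive (contact force between hub and pan_drive above 100 N).
It fails at once if the lens cap is pushed away by 30 mm (distance of lens_cap from where it was at the start of the episode above 0.03 m).
It fails at once if the cup is pushed away by 30 mm (distance of wire_cup from where it was at the start of the episode above 0.03 m).
It fails at once if the tape roll is pushed away by 30 mm (distance of tape_roll from where it was at the start of the episode above 0.03 m).
It also fails if it takes over 54 s, if anything falls off the work surface, if the arm or the gripper's body presses on something with over 40 N, if the wrist force passes 120 N, or if a joint passes its speed limit or range.

## Robot

A 6-joint arm with a two-finger parallel gripper is mounted at the origin on a cart in front of the work surface, level with it; the furniture and walls round the work are solid. World frame = base frame: x ahead of the robot, y to its left, z up, the work surface at z = 0. Lengths are in m, angles in rad, forces in N, time in s.
With the tool pointing down it reaches from about 0.35 to 0.85 m from the base axis. Payload 8.1 kg.
Tool frame: the origin (TCP) lies at the very end of the fingers, on their centre line; the grasp point (between the pads) lies 19 mm behind it; z points along the fingers, y is the direction in which the jaws open and shut (so a half turn about z gives the same grasp; the last joint's range is limited). The gripper opens to 93 mm and grips with 3 to 60 N. Pads are 15 mm wide; open, the fingers measure 128 mm over their backs; the gripper's body (75 mm by 188 mm) begins 65 mm behind the grasp point.
Start: joints at [-1.339, 0.13, 1.488, -0, 1.523, -0.085], TCP at [0.187, -0.57, 0.197] pointing down, gripper open.
Joint ranges: [-2.96, 2.96], [-0.89, 2.26], [0.02, 2.5], [-1.34, 4.48], [0, 2.73], [-2.66, 2.66]. Speed limits (rad/s): [2.39, 2.39, 2.79, 3.14, 3.14, 3.14].

## Interface

Orientations are given as a unit quaternion [w, x, y, z].
In Python, from station import robot gives the robot as it stands. The module is installed in compiled form; this text tells all that it offers. Calls block until the motion is done:
- robot.reach(position, orientation): joint-space move of the TCP to a pose.
- robot.line_to(position, orientation=None, rate=0.15, f_stop=None): straight line of the TCP; orientation=None keeps the orientation; rate is the mean speed in m/s. With f_stop (N) it stops when the force on the tool has changed by that much, and returns True; else False.
- robot.goto_joints(angles): joint-space move.
- robot.gripper_to(opening): opening from 0.0 (shut) to 1.0 (fully open); the grip force is fixed at half the most; returns when the fingers have stopped.
- robot.hold(seconds).
- robot.ik(position, orientation): joint angles nearest the present ones, or None.
- robot.get_image(name): name is "side" or "top"; returns the picture (400x640x3 uint8, blue, green, red); there is no depth.
- robot.camera_info(name): a dict with "fov_y" (degrees; the focal length in pixels is half the picture's height over the tangent of half this angle, whatever the lens; pixels are square), "cx", "cy" (the principal point, pixels), "R" (3x3) and "t" (3): a world point X has camera coordinates R X + t. Camera axes: x right, y down, z forward; pixel columns grow to the right and rows downward; lengths in m; the calibration is good to about 2 mm. A picture is of the moment at which its call begins. camera_info takes no time and is no camera call.
A pose or a line that the arm cannot do raises robot.PlanningError and nothing moves.
- robot.finish_job(): hands the job in, once; it reports no verdict.
Readings, each from a call of its own:
- robot.current_clock(): time.
- robot.current_joints(): joint angles.
- robot.current_qvel(): joint speeds.
- robot.current_effort(): joint torques, N m.
- robot.current_tool_pos(): TCP position.
- robot.current_ee_rot(): TCP orientation.
- robot.current_force(): force on the tool from outside, world axes, zero at the start.
- robot.current_torque(): the same for the moment, N m.
- robot.current_width(): opening from 0.0 (shut) to 1.0 (fully open).
Only numpy, scipy, OpenCV 4.12 (cv2) and the standard library are available. Lean on these libraries where they do the work, as an engineer would, in place of code of your own. Each camera call takes 0.05 s, during which the arm holds its last target.

## Working session

There is one attempt and no reset: what is moved stays moved. The work goes in short steps, each a Python script; the robot and the scene stay as the last script left them, time stands still between calls to the robot, and variables do not carry over. Pictures are saved under pics/ and viewed, and the job is handed in when it is done.

```bash
mkdir -p pics; python3 - <<'E'
from station import robot
import cv2
for n in("side","top"):
    i=robot.get_image(n);cv2.imwrite(f"pics/{n}0.png",i)
    c=robot.camera_info(n);print(n,c)
print(robot.current_clock(),robot.current_ee_rot(),robot.current_width())
E
```

```text
side {'fov_y': 43.8194485262636, 'cx': 315.18581723249173, 'cy': 202.19590809464455, 'R': array([[ 0.95551542, -0.29423633,  0.02037797],
       [-0.09179498, -0.36233602, -0.92751619],
       [ 0.28029263,  0.88438543, -0.37322707]]), 't': array([-0.49498347,  0.07070021,  1.39888787])}
top {'fov_y': 44.43182050674253, 'cx': 317.39769955965477, 'cy': 194.5109223234876, 'R': array([[-0.01218408, -0.99987991,  0.00957634],
       [-0.98650493,  0.01045617, -0.16339736],
       [ 0.16327761, -0.01143795, -0.98651386]]), 't': array([-0.15687355,  0.48674248,  1.13660249])}
0.1 [-8.14732569e-04  9.87477397e-01  1.57758426e-01 -7.33030454e-05] 0.9977460764924804
```

View pics/side0.png

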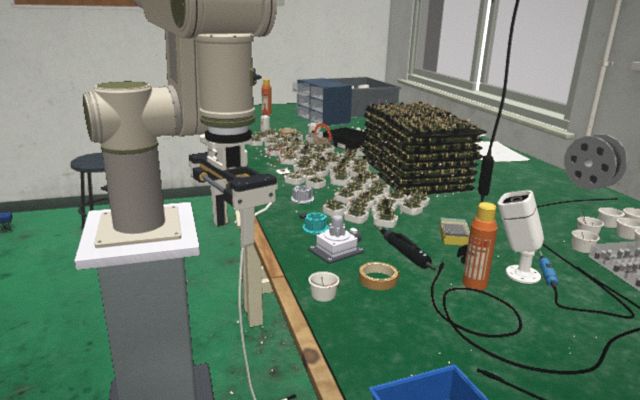

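View pics/top0.png

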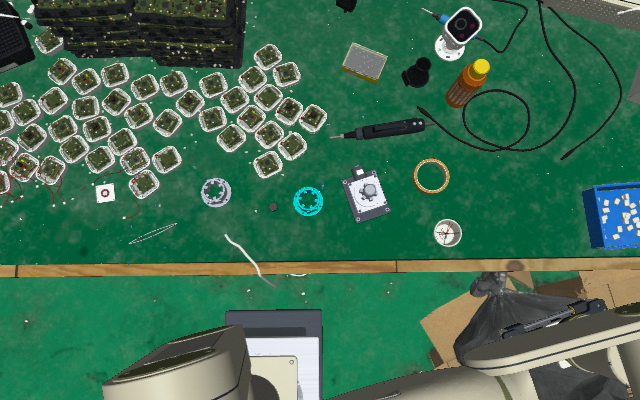

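The steel hub is at about (216,192) in the top view and (302,193) in the side view. The drive is at (367,190) top and (337,235) side, and the turquoise look-alike sits between them. I'll enlarge these areas.

```bash
python3 - <<'E'
import cv2,numpy as np
t=cv2.imread("pics/top0.png");s=cv2.imread("pics/side0.png")
def crop(i,x,y,w,h,k):return cv2.resize(i[y:y+h,x:x+w],None,fx=k,fy=k,interpolation=cv2.INTER_CUBIC)
a=np.hstack([crop(t,191,167,50,50,8),crop(t,342,167,50,50,8)]);cv2.imwrite("pics/tc.png",a)
b=np.hstack([crop(s,282,172,40,40,8),crop(s,302,206,64,64,5)[:320]]);cv2.imwrite("pics/sc.png",b)
E
```

```text
(no output)
```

View pics/tc.png

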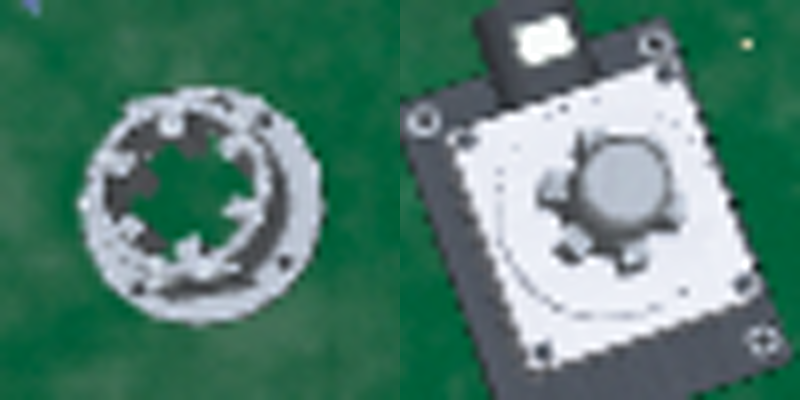

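View pics/sc.png

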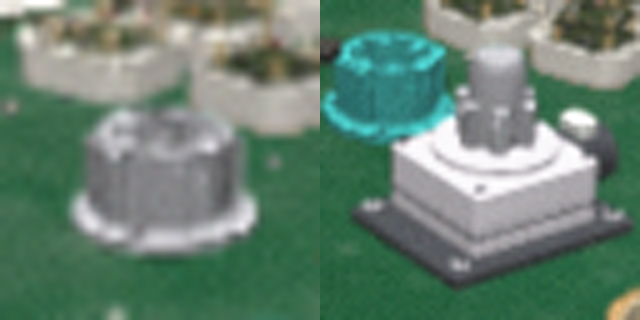

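```bash
cat > h.py <<'E'
import numpy as np,cv2
from station import robot
CI={n:robot.camera_info(n) for n in("side","top")}
def proj(n,X):
    c=CI[n];X=np.atleast_2d(X)@c["R"].T+c["t"];f=200/np.tan(np.radians(c["fov_y"]/2))
    return np.c_[f*X[:,0]/X[:,2]+c["cx"],f*X[:,1]/X[:,2]+c["cy"]]
def ray(n,p):
    c=CI[n];f=200/np.tan(np.radians(c["fov_y"]/2))
    d=c["R"].T@np.array([(p[0]-c["cx"])/f,(p[1]-c["cy"])/f,1]);return -c["R"].T@c["t"],d
def atz(n,p,z):
    o,d=ray(n,p);return o+d*(z-o[2])/d[2]
def tri(pt,ps):
    o1,d1=ray("top",pt);o2,d2=ray("side",ps)
    A=np.c_[d1,-d2];s=np.linalg.lstsq(A,o2-o1,rcond=None)[0];a=o1+d1*s[0];b=o2+d2*s[1]
    return (a+b)/2,np.linalg.norm(a-b)
def ring(c,r,z,a=None):
    a=np.linspace(0,2*np.pi,73) if a is None else np.asarray(a)
    return np.c_[c[0]+r*np.cos(a),c[1]+r*np.sin(a),np.full(len(a),z)]
E
python3 - <<'E'
from h import *
from scipy.optimize import least_squares
def px(L,x0,y0,k=8):return np.array([[x0+(x+.5)/k-.5,y0+(y+.5)/k-.5] for x,y in L])
H=px([(170,122),(120,165),(130,228),(190,248),(240,210),(235,148)],191,167)
def m(p):
    # teeth in image order ccw (top view image: up=+x, left=+y)
    return proj("top",ring(p[:2],p[3],.039,p[2]+np.arange(6)*np.pi/3))
c0=atz("top",H.mean(0),.039)
r=least_squares(lambda p:(m(p)-H).ravel(),[c0[0],c0[1],0,.019]);print("hub",r.x,np.degrees(r.x[2]),np.abs(r.fun).max())
# fl anges from ellipse
E=px([(80,205),(323,200),(200,323),(205,88)],191,167)
print([atz("top",e,.003).round(4) for e in E])
# triangulated top centre & base: side
St=px([(165,140)],282,172)[0]; Ht=H.mean(0)
print("hubtop tri",tri(Ht,St))
N=px([(226,180)],342,167)[0];Ns=px([(497-320,55)],302,206,5)[0]
print("nose tri",tri(N,Ns), atz("top",N,.098))
T=px([(190,140),(155,187),(173,250),(232,260),(275,212)],342,167)
print("teeth",[atz("top",t,.074).round(4) for t in T])
F=px([(25,120),(255,43),(365,340)],342,167)
print("foot",[atz("top",t,.008).round(4) for t in F])
G=px([(58,142),(262,65),(355,290),(130,370)],342,167)
print("gear",[atz("top",t,.044).round(4) for t in G])
E
```

```text
hub [0.49911261 0.08829236 0.15600293 0.01956103] 8.938309727692417 0.3301311189912326
[array([0.5001, 0.1267, 0.003 ]), array([0.5009, 0.0515, 0.003 ]), array([0.4628, 0.0888, 0.003 ]), array([0.5367, 0.0888, 0.003 ])]
hubtop tri (array([0.49993226, 0.08841595, 0.03777297]), np.float64(0.0012726817368001655))
nose tri (array([ 0.48653972, -0.28189162,  0.09920768]), np.float64(0.00018117404602194942)) [ 0.48684084 -0.28206284  0.098     ]
teeth [array([ 0.5031, -0.2747,  0.074 ]), array([ 0.4892, -0.2641,  0.074 ]), array([ 0.4705, -0.2689,  0.074 ]), array([ 0.4673, -0.286 ,  0.074 ]), array([ 0.4814, -0.299 ,  0.074 ])]
foot [array([ 0.5222, -0.231 ,  0.008 ]), array([ 0.5459, -0.3032,  0.008 ]), array([ 0.4522, -0.3343,  0.008 ])]
gear [array([ 0.5085, -0.2383,  0.044 ]), array([ 0.5315, -0.3005,  0.044 ]), array([ 0.4625, -0.3262,  0.044 ]), array([ 0.4391, -0.2582,  0.044 ])]
```

```bash
cat > ov.py <<'E'
from h import *
K=8
def P(n,X,x0,y0,k):
    q=proj(n,X);return np.round(((q-[x0,y0]+.5)*k-.5)*16).astype(int)
def draw(img,n,X,x0,y0,k,col):cv2.polylines(img,[P(n,X,x0,y0,k).reshape(-1,1,2)],False,col,1,cv2.LINE_AA,4)
def crop(i,x,y,w,h,k):return cv2.resize(i[y:y+h,x:x+w],None,fx=k,fy=k,interpolation=cv2.INTER_CUBIC)
def hub(img,n,c,th,x0,y0,k,zb=0):
    draw(img,n,ring(c,.037,zb+.006),x0,y0,k,(0,0,255));draw(img,n,ring(c,.027,zb+.04),x0,y0,k,(0,255,255))
    R=np.array([[np.cos(th),-np.sin(th)],[np.sin(th),np.cos(th)]])
    for s in(1,-1):
        q=np.array([[s*.025,-.014],[s*.029,-.014],[s*.029,.014],[s*.025,.014]])@R.T+c[:2]
        for z in(.006,.038):draw(img,n,np.c_[q,np.full(4,zb+z)],x0,y0,k,(255,0,255))
    for a in range(6):
        b=th+a*np.pi/3;A=np.array([[np.cos(b),-np.sin(b)],[np.sin(b),np.cos(b)]])
        q=np.array([[.0225,-.00345],[.016,-.00345],[.016,.00345],[.0225,.00345]])@A.T+c[:2]
        draw(img,n,np.c_[q,np.full(4,zb+.039)],x0,y0,k,(255,100,0))
def shaft(img,n,c,th,x0,y0,k):
    draw(img,n,ring(c,.0115,.098),x0,y0,k,(0,0,255));draw(img,n,ring(c,.033,.05),x0,y0,k,(0,0,255))
    for a in range(6):
        b=th+a*np.pi/3;A=np.array([[np.cos(b),-np.sin(b)],[np.sin(b),np.cos(b)]])
        q=np.array([[.0145,-.0041],[.021,-.0041],[.021,.0041],[.0145,.0041]])@A.T+c[:2]
        draw(img,n,np.c_[q,np.full(4,.074)],x0,y0,k,(255,0,255))
E
python3 - <<'E'
from ov import *
t=cv2.imread("pics/top0.png");s=cv2.imread("pics/side0.png")
c=(.4995,.0885);d=(.4862,-.2820);o=[]
a=crop(t,194,170,44,44,9);hub(a,"top",c,np.radians(9),194,170,9)
b=crop(s,280,171,44,44,9);hub(b,"side",c,np.radians(9),280,171,9)
cv2.imwrite("pics/o1.png",np.hstack([a,b]))
a=crop(t,345,168,44,44,9);shaft(a,"top",d,np.radians(18),345,168,9)
b=crop(s,315,208,44,44,9);shaft(b,"side",d,np.radians(18),315,208,9)
cv2.imwrite("pics/o2.png",np.hstack([a,b]))
E
```

```text
(no output)
```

View pics/o1.png

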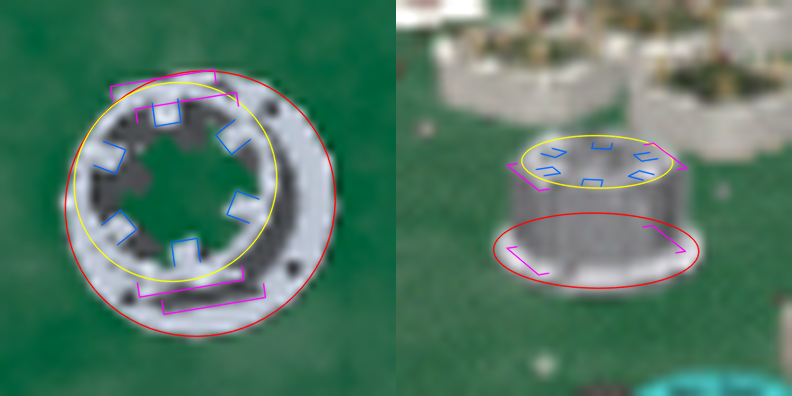

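View pics/o2.png

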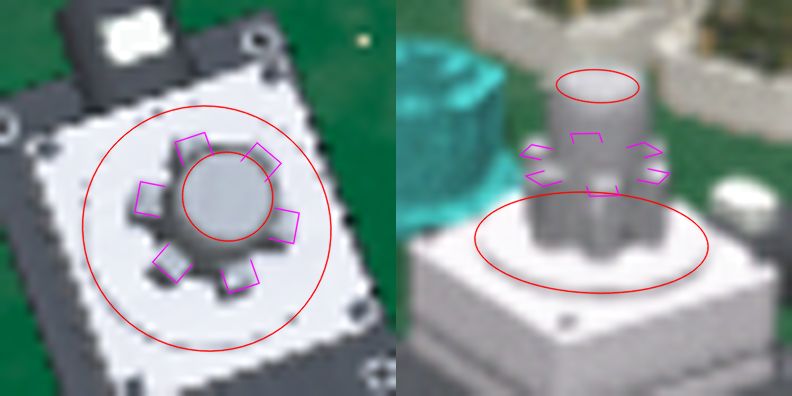

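```bash
cat >> h.py <<'E'
def q(yaw): # yaw = deg of tool y axis (world), pointing down
    a=np.radians(yaw+90)/2;return [0.,np.cos(a),np.sin(a),0.]
E
python3 - <<'E'
from h import *
for y in(8,188-360):
  for p,yy in(((.4995,.0885,.16),y),((.4995,.0885,.009),y),((.4862,-.282,.17),y-20),((.4862,-.282,.059),y-20)):
    j=robot.ik(list(p),q(yy));print(y,None if j is None else np.round(j,2))
print(robot.current_force())
robot.reach([.4995,.0885,.12],q(8))
robot.hold(.2)
print(robot.current_clock(),robot.current_joints(),robot.current_tool_pos(),robot.current_force())
cv2.imwrite("pics/side1.png",robot.get_image("side"));cv2.imwrite("pics/top1.png",robot.get_image("top"))
E
```

```text
8 [ 0.07 -0.1   1.79 -0.    1.45 -0.07]
8 [ 0.07  0.06  1.92 -0.    1.16 -0.07]
8 [-0.62  0.04  1.63 -0.    1.47 -0.41]
8 [-0.62  0.14  1.74 -0.    1.26 -0.41]
-172 None
-172 None
-172 None
-172 None
[ 0.85795258  0.14990042 -0.08811323]
2.8917 [ 7.33097878e-02 -7.15596465e-02  1.83642922e+00 -4.06796113e-05
  1.37669722e+00 -6.53580483e-02] [0.49964643 0.08801665 0.12002758] [-0.07505291  0.92206781 -0.49395471]
```

View pictures.

```bash
python3 - <<'E'
from ov import *
t=cv2.imread("pics/top1.png");s=cv2.imread("pics/side1.png")
cv2.imwrite("pics/p1.png",np.hstack([crop(t,166,130,100,100,4),crop(s,252,110,100,100,4)]))
E
```

```text
(no output)
```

View pics/p1.png

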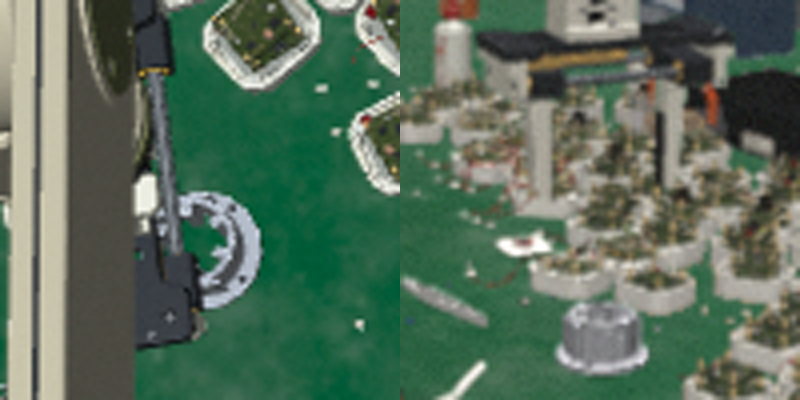

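The gripper is above the hub, which shows at about (601,335) in the side crop, with fingers either side. The arm hides much of it in the top view. I'll go down with a force guard and grip.

```bash
python3 - <<'E'
from h import *
print(robot.line_to([.4995,.0885,.035],rate=.12,f_stop=8))
print(robot.line_to([.4995,.0885,.0095],rate=.06,f_stop=6),robot.current_tool_pos(),robot.current_force())
robot.gripper_to(0.);print(robot.current_width()*93,robot.current_force(),robot.current_torque())
robot.line_to([.4995,.0885,.03],rate=.06);robot.hold(.1)
print(robot.current_width()*93,robot.current_force(),robot.current_torque(),robot.current_clock())
cv2.imwrite("pics/side2.png",robot.get_image("side"))
s=cv2.imread("pics/side2.png");cv2.imwrite("pics/p2.png",cv2.resize(s[120:220,250:350],None,fx=5,fy=5,interpolation=2))
E
```

```text
False
False [0.49912955 0.088481   0.00908953] [0.13917804 0.03001069 0.46100577]
57.30434143198212 [-0.78904076  0.24818445  0.30059413] [-0.00635404 -0.11862117 -0.06866779]
57.558378113884494 [-1.53004945 -0.40382327 -2.42567203] [-0.07166711 -0.10537762 -0.02718849] 5.675
```

View pics/p2.png

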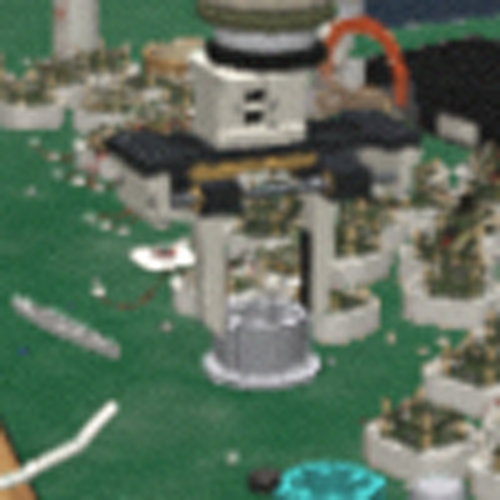

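The hub is held: the width is 57.5 mm, the weight about 2.7 N, and it hangs level. Next I carry it above the shaft.

```bash
python3 - <<'E'
from ov import *
robot.line_to([.4995,.0885,.15],rate=.15)
robot.reach([.4862,-.282,.135],q(-12));robot.hold(.3)
p=robot.current_tool_pos();print(p,robot.current_ee_rot(),robot.current_width()*93,robot.current_force(),robot.current_clock())
t=robot.get_image("top");s=robot.get_image("side");cv2.imwrite("pics/top3.png",t);cv2.imwrite("pics/side3.png",s)
a=crop(t,330,150,66,66,6)
b=crop(s,300,170,66,80,6);b2=b.copy()
hub(b2,"side",p[:2],np.radians(-12),300,170,6,p[2]-.0093);shaft(b2,"side",(.4862,-.282),np.radians(18),300,170,6)
cv2.imwrite("pics/p3.png",np.hstack([b,b2]));cv2.imwrite("pics/p3t.png",a)
E
```

```text
[ 0.48659991 -0.28127985  0.13511693] [9.57682680e-05 7.76712535e-01 6.29855243e-01 4.15760537e-05] 57.92083095969306 [ 0.00301546 -0.80684884 -2.43491484] 8.3583
```

View pics/p3.png

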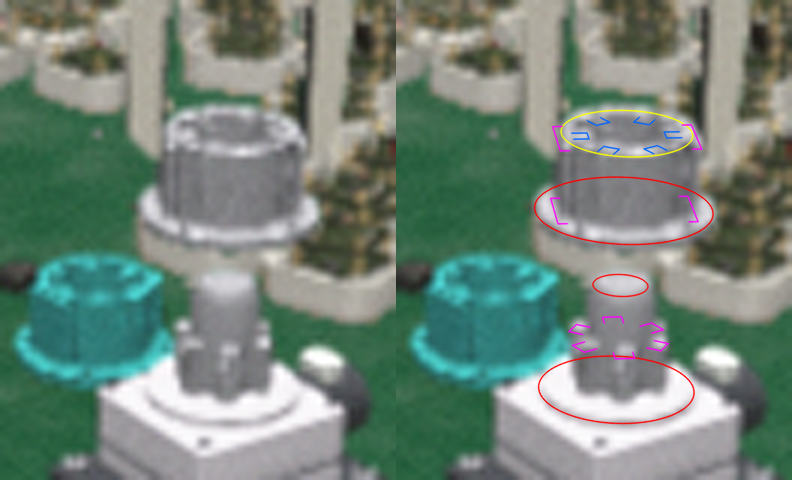

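View pics/p3t.png

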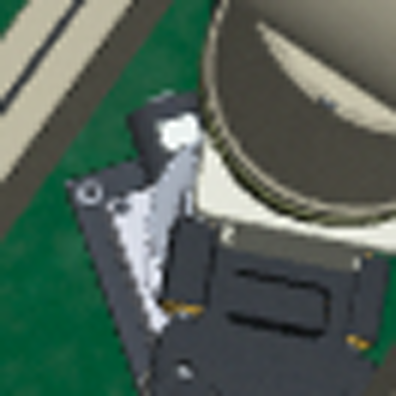

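The hub hangs over the nose in the side crop: hub centre at column 230, shaft at 224, so they agree to about 1 to 2 mm. The top view is blocked by the gripper. I'll descend over the nose under force guard.

```bash
python3 - <<'E'
from h import *
def st(m):print(m,robot.current_tool_pos().round(4) if hasattr(robot.current_tool_pos(),'round') else np.round(robot.current_tool_pos(),4),np.round(robot.current_force(),1),np.round(robot.current_torque(),2),round(robot.current_clock(),2))
st("0")
for z in(.108,.100,.092,.086):
    r=robot.line_to([.4858,-.2825,z],rate=.04,f_stop=7);st((z,r))
    if r:break
E
```

```text
0 [ 0.4864 -0.2816  0.1351] [ 0.7 -0.4 -3.1] [-0.05 -0.09 -0.01] 8.46
(0.108, False) [ 0.4859 -0.2826  0.1082] [ 0.9 -0.6 -2.2] [-0.02 -0.11 -0.04] 9.28
(0.1, False) [ 0.4855 -0.2823  0.0995] [ 0.3  0.2 -1.9] [-0.03 -0.1   0.07] 9.63
(0.092, False) [ 0.4855 -0.2823  0.0915] [ 0.2  0.5 -2.5] [-0.08 -0.08 -0.  ] 9.98
(0.086, False) [ 0.4856 -0.2823  0.0856] [-0.3  0.2 -2.3] [-0.04 -0.08  0.02] 10.28
```

```bash
cat >> h.py <<'E'
def st(m):print(m,np.round(robot.current_tool_pos(),4),np.round(robot.current_force(),1),np.round(robot.current_torque(),2),round(robot.current_clock(),2),flush=True)
E
python3 - <<'E'
from h import *
X,Y=.4858,-.2825
r=robot.line_to([X,Y,.079],q(-12),rate=.02,f_stop=8);st(r)
k=[-12,-10,-14,-8,-16,-6,-18,-4,-20]
i=0
while r and i<len(k)-1 and robot.current_clock()<25:
    i+=1;z=robot.current_tool_pos()[2]
    robot.line_to([X,Y,z+.001],q(k[i]),rate=.01)
    r=robot.line_to([X,Y,.079],q(k[i]),rate=.02,f_stop=8);st((k[i],r))
E
```

```text
False [ 0.4857 -0.2824  0.0788] [-0.   0.2 -3.8] [ 0.03 -0.07 -0.03] 10.78
```

No resistance at the tooth ends (3.5 mm past the expected stop), so the teeth seem to have lined up. I'll continue slowly.

```bash
python3 - <<'E'
from h import *
X,Y=.4858,-.2825
for z in(.074,.068,.064):
    r=robot.line_to([X,Y,z],q(-12),rate=.025,f_stop=8);st((z,r))
    if r:break
else:
    r=robot.line_to([X,Y,.056],q(-12),rate=.012,f_stop=8);st(r)
print(robot.current_width()*93)
s=robot.get_image("side");cv2.imwrite("pics/side4.png",s);cv2.imwrite("pics/p4.png",cv2.resize(s[180:270,290:380],None,fx=6,fy=6,interpolation=2))
E
```

```text
(0.074, False) [ 0.4856 -0.2823  0.0737] [ 0.9  0.7 -3. ] [ 0.02 -0.04 -0.03] 11.13
(0.068, False) [ 0.4856 -0.2824  0.0677] [ 1.6  0.2 -1.9] [-0.02 -0.12 -0.03] 11.53
(0.064, False) [ 0.4856 -0.2824  0.0637] [ 0.3  0.5 -3.3] [-0.05 -0.11 -0.  ] 11.83
True [ 0.4859 -0.2826  0.0597] [-0.7  0.4  4.3] [-0.02  0.01  0.01] 12.29
57.52171444489983
```

View pics/p4.png

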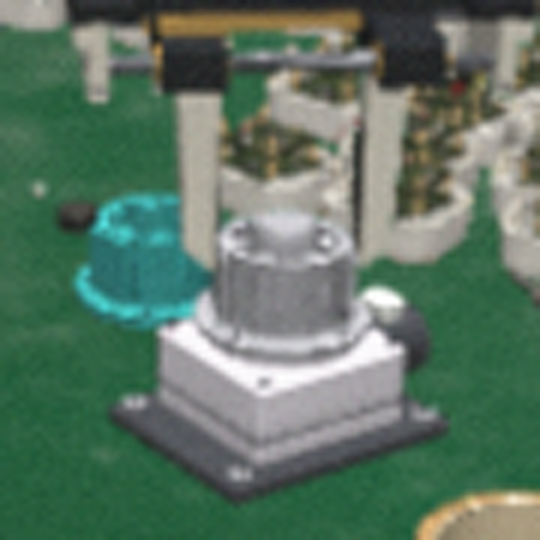

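The hub is down on the shoulder: contact came at TCP z 0.0597, where 0.0593 was expected, and it looks level. I'll release, retreat and check.

```bash
python3 - <<'E'
from ov import *
robot.gripper_to(1.0);st("open");print(robot.current_width())
p=robot.current_tool_pos()
robot.line_to([p[0],p[1],.17],rate=.1,f_stop=8);st("up")
robot.reach([.40,.15,.25],q(8));st("away")
t=robot.get_image("top");s=robot.get_image("side");cv2.imwrite("pics/top5.png",t);cv2.imwrite("pics/side5.png",s)
c=(.4862,-.282)
a=crop(t,342,160,50,50,8);hub(a,"top",c,np.radians(-12),342,160,8,.05)
b=crop(s,312,200,50,50,8);hub(b,"side",c,np.radians(-12),312,200,8,.05)
cv2.imwrite("pics/p5.png",np.hstack([a,b]))
E
```

```text
open [ 0.485  -0.2818  0.0583] [-0.6 -0.3  0.1] [-0.07 -0.09 -0.02] 13.1
0.9995266074534778
up [ 0.4846 -0.2815  0.169 ] [-0.   0.9  0.4] [-0.05 -0.06  0.  ] 14.37
away [0.4003 0.1494 0.2497] [ 0.5 -0.  -0.7] [ 0.   -0.1   0.01] 16.01
```

View pics/p5.png

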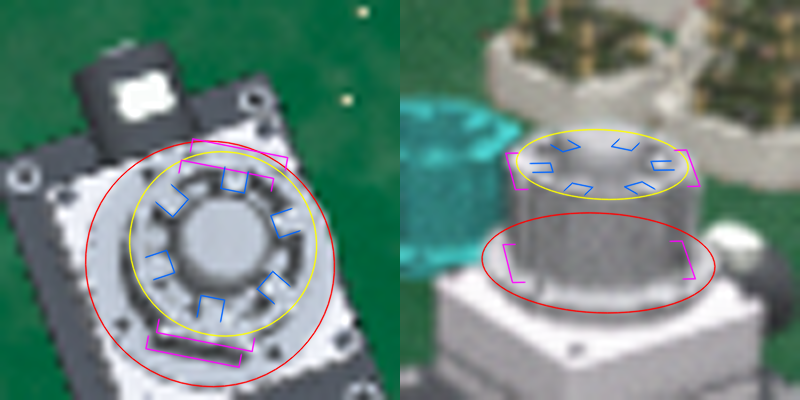

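View pics/top5.png

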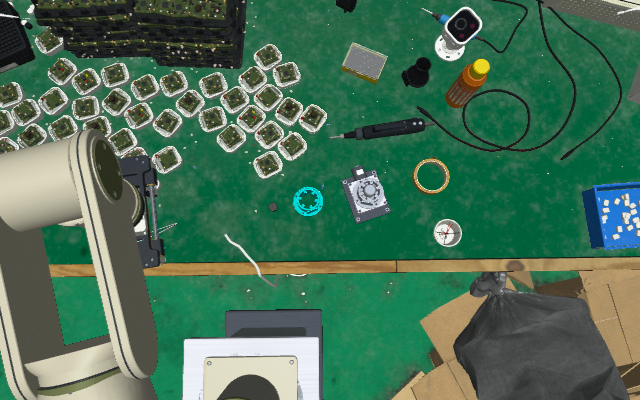

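The seated-hub model (underside at 50 mm) matches the hub outline in both views. The lens cap (273,207), tape (432,176) and cup (448,233) are where they were, so I'm handing in.

```bash
python3 - <<'E'
from station import robot
print(robot.current_clock(),robot.finish_job())
E
```

```text
the job is handed in; nothing more can be done
16.1083 None
```

The steel hub is fully home on the pan drive's shaft and released, and I handed the job in at about 16.1 s of the 54 s; no verdict was reported.

- **Meshing:** I measured the hub, shaft and tooth angle from the two cameras (shaft teeth at about 18°). I gripped the hub on its wrench flats and turned it to −12°, so its teeth met the gaps. It went past the tooth ends with no noticeable resistance, so no rocking was needed.
- **Seating:** It stopped on the shoulder at about 7 N, with the TCP at z 0.0597, where I expected 0.0593.
- **Last checks:** An overlay of the hub seated at 50 mm matches both camera views, and the hub looks level and on the axis. The gripper is open and the arm is well clear.
- **Bystanders:** The lens cap, cup, tape roll and turquoise look-alike are at the same pixels as at the start.
- **Small disagreement:** With the hub held above the shaft, its centre and the shaft's differed by 1–2 mm in the side view. The top view was blocked then, so I relied on the force readings, which showed no side load on the way down.

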